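Start a self-tapping wing screw in a mounting block

ROBOT

A 6-joint arm with a two-finger parallel gripper is mounted at the origin on the work surface. World frame = base frame: x ahead of the robot, y to its left, z up, the work surface at z = 0. Lengths are in mm, angles in rad, forces in N, time in s.
With the tool pointing down it reaches from about 350 to 975 mm from the base axis. Payload 7.1 kg.
Tool frame: the origin (TCP) lies at the very end of the fingers, on their centre line; the grasp point (between the pads) lies 19 mm behind it; z points along the fingers, x is the direction in which the jaws open and shut, and the axes are right-handed (so a half turn about z gives the same grasp; the last joint's range is limited). The gripper opens to 88 mm and grips with 3 to 60 N. Pads are 20 mm wide; open, the fingers measure 115 mm over their backs; the gripper's body (75 mm by 178 mm) begins 61 mm behind the grasp point.
Start: joints at [1.256, 0.423, 1.63, -0, 1.089, -0.019], TCP at [182.159, 597.849, 222.675] pointing down, gripper open.
Joint ranges: [-3, 3], [-0.9, 2.11], [0.09, 2.58], [-1.31, 4.45], [0.11, 2.69], [-2.54, 2.54]. Speed limits (rad/s): [2.39, 2.39, 3.01, 3.14, 3.14, 3.14].

INTERFACE

Orientations are given as a rotation vector (axis times angle).
In Python, from workcell import * gives the robot as it stands.
- The arm moves only by the tool arm_command, never from a script. Its argument "increments" is a list of rows, each a list of 2 entries, a list of its own where there are three numbers: the shift along the tool's x, y, z in cm, then the turn about the tool's z in degrees. In form: [[[dx, dy, dz], turn], ...]. A call has 1 to 20 rows; each row shifts and turns the pose as measured when the row begins, along the tool's axes as they then stand; what a row does not reach is not made up. A row lasts 1/10 s, in which the tool goes at most 50 mm and 8.59 degrees, less where a joint would pass 70% of its speed; a pose out of reach is approached as far as the arm can. A call is refused whole if a number of a shift passes 5 or a number of a turn 8.59, either way. A call with a gripper value outside its range is refused whole. "gripper" is the opening, from 0 (shut) to 1 (fully open), set as the call begins (left out, the last holds). The fingers move at their own pace and stop on an object; the grip force is fixed at half the most. Time passes only in rows, so rows that do not move let the fingers close. It gives the time, the measured TCP pose, the force and the opening at its end, in the units of the state.
- get_obs(): the state, without advancing time (a new reading comes with each control period).
- get_image(name): name is "scene" or "top" or "wrist"; returns the picture (384x512x3 uint8, red, green, blue); there is no depth.
- camera_params(name): a dict with "K" (3x3 intrinsics, pixels), "rvec" (rotation vector, rad) and "tvec" (3), from world to camera coordinates, as OpenCV has them; the wrist camera has in their place "T_tool_cam" (4x4, takes a point from camera to tool coordinates, whose origin is the TCP and whose axes are the tool frame's). Camera axes: x right, y down, z forward; pixel columns grow to the right and rows downward; lengths in mm; the calibration is good to about 2 mm. A picture is of the moment at which its call begins: read the wrist's pose just before it. camera_params takes no time and is no camera call.
- close_job(): hands the job in, once; it reports no verdict.
The state is a dict: "t": time; "qpos": joint angles; "qvel": joint speeds; "joint_torque": joint torques, N m; "ee_pos": TCP position; "orientation": TCP orientation; "ft_force": force on the tool from outside, world axes, zero at the start; "moment": the same for the moment, N m; "width": finger opening in mm.
Only numpy, scipy, OpenCV 4.12 (cv2) and the standard library are available. Lean on these libraries where they do the work, as an engineer would, in place of code of your own. Each camera call takes 0.05 s, during which the arm holds its last target.

TASK

Take the wing screw out of the wooden stand, stand it in the pilot hole of the mounting block, and start it: press it down firmly but not brutally while turning it clockwise, so that it cuts its first thread. Stop when the underside of its collar is about 20 mm (give or take 2 mm) above the top of the block, so that the foot of the press can later be slipped under it, then let go, leaving the screw upright in the hole. Leave the knobbed pin, the jar and the mug where they are.

Things in the scene. Friction and masses are not known exactly. Their poses are not given: they have to be found in the camera images.
- screw_wing (a point): centre of the screw's wing, a flat black upright grip 46 mm long (its x axis), 10 mm thick (y) and 32 mm high, to be pinched across its thickness from above; z up along the axis. The tip is 70 mm, the collar's underside 28 mm below this point. It starts upright in one of the two holes of the stand, the wing roughly along the stand's length
- screw_collar (a point): centre of the underside of the screw's collar, on its axis, 42 mm above the tip; same axes as the wing
- screw_tip (a point): lower end of the screw, on its axis
- hole (a point): centre of the pilot hole's mouth, level with the top of the block; z up. The hole is 16.2 mm wide with a 3.5 mm chamfer; the shank slides down freely to uncut wood 14 to 18 mm below the mouth (varies: feel for it). From there the screw sinks only when turned clockwise (seen from above) under a push: 12 mm a turn, to be followed down. It stays put when let go and can be regrasped
- mount: rubber-footed base, fixed to the table, of the mounting block (brown wood, 110 x 130 x 40 mm, top 52 mm above the table); origin on the table under the hole, x and y along the block's sides. The buffers give 1 mm per 4 N. Pushed with less than about 12 N the screw only spins, from about 16 N it bites; pushed without turning it stays; above 32 N (side load included) the wood splits; about 20 N is right
- stand: fixed plywood stand for the screw and the pin, 60 x 170 x 34 mm (x, y, z), origin at the centre of its underside; its two holes lie 55 mm either side of the centre along its y, each 26 mm deep and 16.5 mm wide
- screw: the whole wing screw, 86 mm long, 0.09 kg: from below a blunt threaded steel shank 14 mm across and 42 mm long, a steel collar (24 mm across, 4 mm thick), a 13 mm thick neck 8 mm high, then the wing. Origin at its tip, z up along its axis, x along the wing
- pin_knob (a point): bystander: middle of the round black knob (32 mm across, top 72 mm above its foot) of a plain steel locating pin in the other hole of the stand
- pin: that locating pin, 72 mm high; origin at its foot
- jar: bystander: closed glass jar, 52 mm across, 85 mm high, beyond the work; origin under its base
- mug: bystander: white mug, 76 mm across, 90 mm high, beyond the work; origin under its base
Mind the look-alikes: they are no part of the job. What is shaped like the screw but yellow is not meant.

How it is judged (in metres and radians):
On the way:
1. the screw stands in the pilot hole, its tip at least 6 mm below the mouth (horizontal distance between screw_tip and hole below 0.004 m and z of screw_tip in the frame of hole below -0.006 m), for 0.1 s.
At the end, for the whole second after the job is handed in: the screw stands in the pilot hole (tip within 4 mm of the hole's axis, leaning less than 0.15 rad), at rest and released, with the underside of its collar 17.5 to 22.5 mm above the mouth of the hole (horizontal distance between screw_tip and hole below 0.004 m and z of screw_collar in the frame of hole between 0.0175 and 0.0225 m and angle between screw's own z axis and vertical below 0.15 rad and linear speed of screw below 0.02 m/s); the robot touches nothing.
It fails at once if the screw is pressed on the block with more than 32 N (side load included) and splits the wood (contact force between screw and mount above 32 N).
It fails at once if the pin is moved by more than 20 mm (distance of pin_knob from where it was at the start of the episode above 0.02 m).
It fails at once if the jar is moved by more than 20 mm (distance of jar from where it was at the start of the episode above 0.02 m).
It fails at once if the mug is moved by more than 20 mm (distance of mug from where it was at the start of the episode above 0.02 m).
It also fails if it takes over 61 s, if anything falls off the work surface, if the arm or the gripper's body presses on something with over 40 N, if the wrist force passes 120 N, or if a joint passes its speed limit or range.

## Working session

There is one attempt and no reset: what is moved stays moved. The work goes in short steps, Python scripts to look and compute and a tool call to move; the robot and the scene stay as the last step left them, time stands still between calls to the robot, and variables do not carry over. Pictures are saved under pics/ and viewed, and the job is handed in when it is done.

Besides the shell and the picture viewer there is one more tool, called after "Request:" as name(argument=value, ...) on one line, values as JSON. arm_command: Moves the arm, as the interface text tells. Its arguments: {"type":"object","properties":{"increments":{"type":"array","items":{"type":"array"}},"gripper":{"type":"number"}},"required":["increments"]}

```bash
mkdir -p pics
cat > h.py <<'E'
from workcell import *
import numpy as np, cv2
def save(n,f):
    im=get_image(n); cv2.imwrite('pics/'+f,im[:,:,::-1]); np.save('pics/'+f+'.npy',im); return im
E
python3 - <<'E'
from h import *
o=get_obs(); print(o)
for n in("scene","top","wrist"):
    save(n,n+'0.png'); print(n,camera_params(n))
E
```

```text
{'t': 0.0, 'qpos': array([ 1.25597650e+00,  4.23832884e-01,  1.63067884e+00,  1.73373638e-05,
        1.08856799e+00, -1.89967444e-02]), 'qvel': array([-0.00012746, -0.00039173, -0.00062989, -0.000217  ,  0.00113358,
       -0.0023256 ]), 'joint_torque': array([ 4.23177407e-04, -5.44612062e+01, -2.73669541e+01,  6.44532521e-02,
        2.26345018e-02, -7.33221304e-05]), 'ee_pos': array([182.00554802, 597.34545536, 221.91103598]), 'orientation': array([ 2.52388989e+00,  1.86928931e+00, -1.91662239e-03]), 'ft_force': array([ 0.18126857,  0.5057883 , -0.48016334]), 'moment': array([ 0.00741281, -0.00156479, -0.02567095]), 'width': 88.1460839782434}
scene {'K': array([[499.5184037 ,   0.        , 264.98293688],
       [  0.        , 499.5184037 , 184.01593871],
       [  0.        ,   0.        ,   1.        ]]), 'rvec': array([ 2.27842279,  1.22594014, -0.40380481]), 'tvec': array([-324.60543492, -334.53852713, 1223.29492422])}
top {'K': array([[395.26755639,   0.        , 257.47744058],
       [  0.        , 395.26755639, 190.35655925],
       [  0.        ,   0.        ,   1.        ]]), 'rvec': array([ 2.14571385, -2.17021075,  0.10924502]), 'tvec': array([ 39.74858945, 583.66052867, 785.65497212])}
wrist {'K': array([[301.85840141,   0.        , 262.67943117],
       [  0.        , 301.85840141, 192.73041337],
       [  0.        ,   0.        ,   1.        ]]), 'T_tool_cam': array([[ 9.99999806e-01,  6.18508396e-04,  7.35381566e-05,
         2.24992886e-01],
       [-6.12528568e-04,  9.55107797e-01,  2.96257864e-01,
        -8.12143662e+01],
       [ 1.13001109e-04, -2.96257851e-01,  9.55107990e-01,
        -1.62728654e+02],
       [ 0.00000000e+00,  0.00000000e+00,  0.00000000e+00,
         1.00000000e+00]])}
```

View pics/scene0.png

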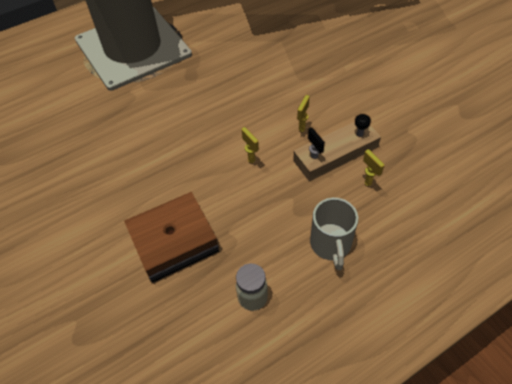

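View pics/top0.png

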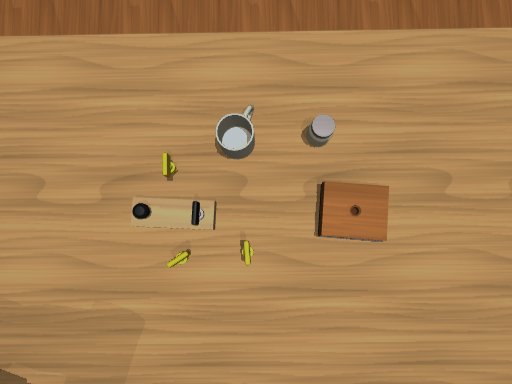

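View pics/wrist0.png

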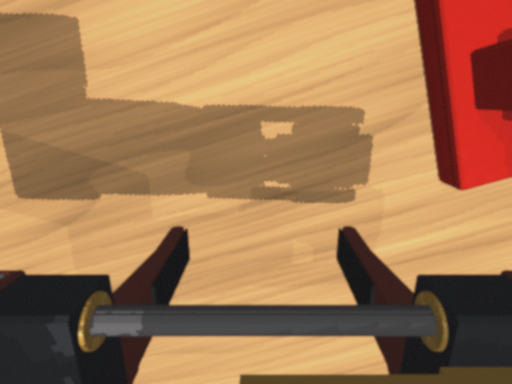

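The scene and top views both show three yellow look-alikes, the stand with the black wing screw, and the block. In the top view the wing is near (196,213), the pin near (141,211), and the hole near (355,211). In the wrist view I see only shadow and a red object. Next I project pixels to positions.

```bash
cat >> h.py <<'E'
from scipy.spatial.transform import Rotation as Rr
def cam(n,pose=None):
    c=camera_params(n);K=c['K']
    if n!='wrist':
        R=cv2.Rodrigues(c['rvec'])[0]; return K,R.T,-R.T@c['tvec']
    T=c['T_tool_cam']; Rt=Rr.from_rotvec(pose[1]).as_matrix()
    return K,Rt@T[:3,:3],pose[0]+Rt@T[:3,3]
def ray(C,uv):
    K,R,o=C; d=R@np.linalg.inv(K)@np.array([uv[0],uv[1],1.]); return o,d/np.linalg.norm(d)
def onz(C,uv,z):
    o,d=ray(C,uv); return o+d*(z-o[2])/d[2]
def proj(C,p):
    K,R,o=C; q=K@(R.T@(np.asarray(p,float)-o)); return q[:2]/q[2]
def two(C1,a,C2,b):
    o1,d1=ray(C1,a);o2,d2=ray(C2,b)
    s=np.linalg.lstsq(np.stack([d1,-d2],1),o2-o1,rcond=None)[0]
    p,q=o1+s[0]*d1,o2+s[1]*d2; return (p+q)/2,np.linalg.norm(p-q)
E
python3 - <<'E'
from h import *
S=cam('scene');T=cam('top')
print('cams',S[2],T[2])
print('tcp proj',proj(S,[182,597,222]),proj(T,[182,597,222]), 'base',proj(S,[0,0,0]),proj(T,[0,0,0]))
for nm,a,b in(('hole',(169,230),(355,211)),('knob',(363,122),(141,211)),('wing',(317,141),(196,213))):
    print(nm,two(S,a,T,b),onz(S,a,52),onz(T,b,52))
E
```

```text
cams [ 998.34093912 -247.98246673  809.66366573] [491.98735089  24.2420908  846.67234862]
tcp proj [384.61252835 -85.04695489] [-117.61768726  447.42461777] base [132.43404333  47.41098128] [277.47518562 483.99954391]
hole (array([ 538.12993597, -163.24221533,   47.91118736]), np.float64(0.12156628590530794)) [ 540.5661249  -163.74859883   52.        ] [ 537.9206628  -162.22722364   52.        ]
knob (array([542.38616541, 265.2172978 ,  65.0781096 ]), np.float64(1.5939701201369714)) [534.61845725 275.06770607  52.        ] [542.83194117 268.50259514  52.        ]
wing (array([536.95475994, 154.69881698,  75.39030655]), np.float64(3.108063262464511)) [522.85592987 169.05634803  52.        ] [537.53268547 157.23244659  52.        ]
```

Run:
```python
import cv2
a=cv2.imread('pics/top0.png');cv2.imwrite('pics/tc.png',cv2.resize(a[170:270,120:270],None,fx=5,fy=5,interpolation=cv2.INTER_CUBIC))
a=cv2.imread('pics/scene0.png');cv2.imwrite('pics/sc.png',cv2.resize(a[80:200,230:390],None,fx=5,fy=5,interpolation=cv2.INTER_CUBIC))
```

```text
(no output)
```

View pics/tc.png

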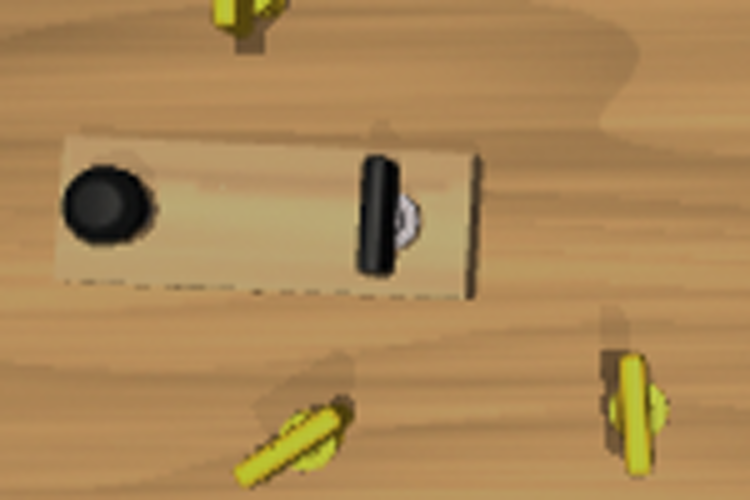

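View pics/sc.png

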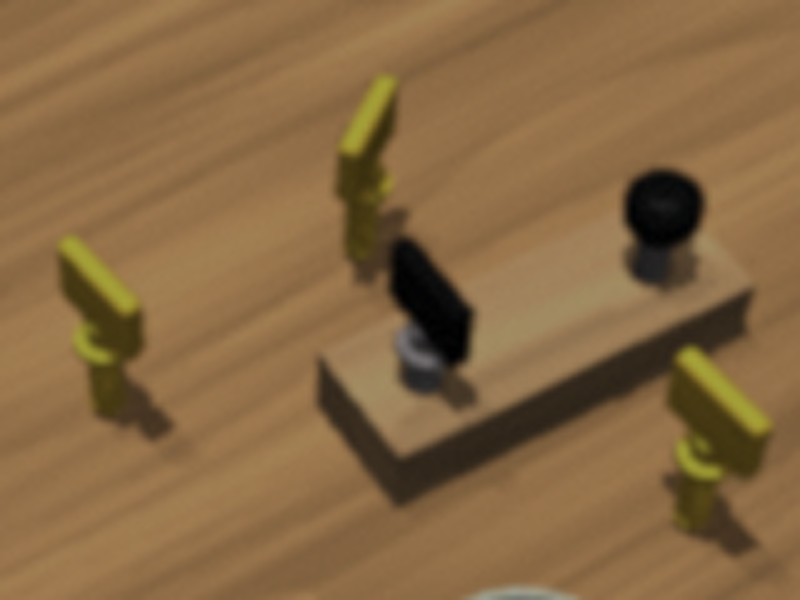

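The top crop shows the screw's wing crossing the stand's short side, not running along its length as the text says. I'll trust the picture and measure it.

Run:
```python
from h import *
S=cam('scene');T=cam('top')
im=np.load('pics/top0.png.npy').astype(int); sc=np.load('pics/scene0.png.npy').astype(int)
def big(mask,roi):
    m=np.zeros(mask.shape,np.uint8); y0,y1,x0,x1=roi; m[y0:y1,x0:x1]=mask[y0:y1,x0:x1]
    c=max(cv2.findContours(m,0,cv2.CHAIN_APPROX_NONE)[0],key=cv2.contourArea); return c
dk=im.max(2)<60
c=big(dk,(195,232,185,207)); r=cv2.minAreaRect(c); print('wing top',r)
b=cv2.boxPoints(r)
for z in(94,78): print(z,[onz(T,p,z).round(1)[:2] for p in b], onz(T,r[0],z))
c=big(dk,(195,230,128,155)); print('knob',cv2.minEnclosingCircle(c), onz(T,cv2.minEnclosingCircle(c)[0],64))
# hole
c=big(im.sum(2)<150,(200,222,345,366)); (ce,ra)=cv2.minEnclosingCircle(c); print('hole top',ce,ra,onz(T,ce,52)); 
c=big(sc.sum(2)<130,(222,240,160,180)); (ce,ra)=cv2.minEnclosingCircle(c); print('hole sc',ce,ra,onz(S,ce,52))
# block top: reddish
for C,I,roi in((T,im,(170,250,310,400)),(S,sc,(190,280,120,225))):
    m=(I[:,:,0]>1.75*I[:,:,1])&(I[:,:,0]>90)
    c=big(m,roi); r=cv2.minAreaRect(c); b=cv2.approxPolyDP(cv2.convexHull(c),4,True)[:,0]; print('block',len(b),[onz(C,p,52).round(1)[:2] for p in b], np.mean([onz(C,p,52) for p in b],0))
# yellow positions
m=((im[:,:,0]>120)&(im[:,:,1]>120)&(im[:,:,2]<60)).astype(np.uint8)
for c in cv2.findContours(m,0,2)[0]:
    if cv2.contourArea(c)>20: print('yellow',onz(T,cv2.minAreaRect(c)[0],70).round())
```

```text
wing top ((195.5, 212.5), (23.0, 7.0), 90.0)
94 [array([558.2, 158. ]), array([558. , 144.6]), array([514.1, 144.3]), array([514.3, 157.7])] [536.09042288 151.16600104  94.        ]
78 [array([559.6, 160.9]), array([559.4, 147.2]), array([514.6, 146.9]), array([514.8, 160.5])] [537.02794789 153.86409745  78.        ]
knob ((140.8385772705078, 210.91732788085938), 8.423065185546875) [542.23234089 265.13994939  64.        ]
hole top (355.0, 210.42857360839844) 3.57153058052063 [ 539.06697547 -162.27114905   52.        ]
hole sc (169.0, 230.0) 4.472236156463623 [ 540.5661249  -163.74859883   52.        ]Traceback (most recent call last):
  File "<stdin>", line 18, in <module>
  File "<stdin>", line 6, in big
ValueError: max() iterable argument is empty
```

Request:
arm_command(increments=[[[0, 0, 0], -8.5], [[0, 0, 0], -8.5], [[-3, 2.4, 0], 0], [[-3, 2.4, 0], 0], [[-3, 2.4, 0], 0], [[-3, 2.4, 0], 0], [[-3, 2.4, 0], 0], [[-3, 2.4, 0], 0], [[-3, 2.4, 0], 0], [[-3, 2.4, 0], 0], [[-3, 2.4, 0], 0], [[-3, 2.4, 0], 0], [[-3, 2.4, 0], 0], [[-3, 2.4, 0], 0], [[-3, 2.4, 0], 0]])

```text
t: 1.65
ee_pos: [507.1, 199.5, 219.5]
orientation: [2.197, 2.245, -0.007]
ft_force: [0.8, -0.5, 0.4]
width: 87.8
```

Request:
arm_command(increments=[[[-4.5, 2.8, 0], 1], [[0, 0, 0], 0], [[0, 0, 0], 0]])

```text
t: 1.95
ee_pos: [536.9, 153.4, 219.0]
orientation: [2.223, 2.218, -0.007]
ft_force: [0.4, -0.2, -0.2]
width: 88.1
```

Run:
```python
from h import *
o=get_obs(); print(o['t'],o['ee_pos'],o['orientation'],o['qpos'],o['ft_force'])
save('wrist','w1.png')
np.save('pics/w1_pose.npy',np.array([o['ee_pos'],o['orientation']]))
```

```text
1.95 [536.91837696 153.37816408 219.0464199 ] [ 2.22327875  2.21835627 -0.00715685] [ 0.25862726  0.33203388  1.77950771 -0.00354014  1.03355828 -1.30813549] [ 0.44816113 -0.23273569 -0.17143699]
```

View pics/w1.png

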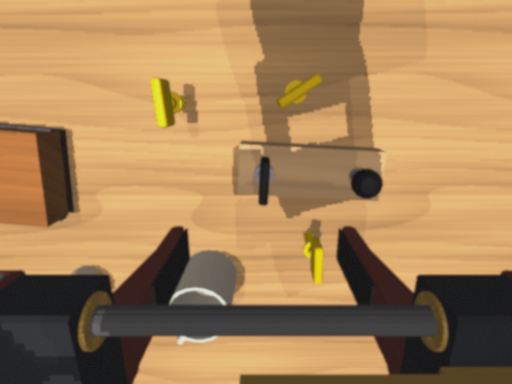

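The wrist view shows the wing at about (264,180) and the knob at (367,183). The mug is below, and the fingertips are at row 230.

```bash
cat > m.py <<'E'
from h import *
def wing(f,roi,zs,thr=45):
    im=np.load(f'pics/{f}.png.npy').astype(int); P=np.load(f'pics/{f}_pose.npy'); W=cam('wrist',P)
    m=np.zeros(im.shape[:2],np.uint8); y0,y1,x0,x1=roi; m[y0:y1,x0:x1]=(im.max(2)<thr)[y0:y1,x0:x1]
    c=max(cv2.findContours(m,0,cv2.CHAIN_APPROX_NONE)[0],key=cv2.contourArea); r=cv2.minAreaRect(c); b=cv2.boxPoints(r)
    print(f,r,'tcp proj',proj(W,P[0]))
    for z in zs: print(z,[onz(W,p,z)[:2].round(1) for p in b],onz(W,r[0],z).round(1))
E
python3 - <<'E'
from m import *
wing('w1',(150,212,255,275),(94,78))
wing('w1',(165,205,345,385),(64,))
P=np.load('pics/w1_pose.npy');W=cam('wrist',P)
for uv in((242,142),(383,150),(381,195),(235,194)): print(onz(W,uv,34).round(1))
E
python3 -c "
import cv2
a=cv2.imread('pics/w1.png');cv2.imwrite('pics/w1c.png',cv2.resize(a[130:220,220:400],None,fx=4,fy=4,interpolation=cv2.INTER_CUBIC))"
```

```text
w1 ((263.9408874511719, 180.47764587402344), (7.114311695098877, 45.08395004272461), 2.2906100749969482) tcp proj [262.50642384 242.04926516]
94 [array([555.4, 149.7]), array([509.5, 151.7]), array([509.7, 158.5]), array([555.7, 156.9])] [532.  154.2  94. ]
78 [array([560.9, 149.5]), array([512.4, 151.6]), array([512.7, 158.8]), array([561.2, 157.1])] [536.2 154.2  78. ]
w1 ((366.0, 183.0), (26.0, 28.0), 90.0) tcp proj [262.50642384 242.04926516]
64 [array([528.3, 249. ]), array([528.4, 279.1]), array([557.7, 282.4]), array([557.7, 251.5])] [542.8 265.5  64. ]
[502.2 129.1  34. ]
[511.6 291.6  34. ]
[566.  295.5  34. ]
[564.7 119.3  34. ]
```

View pics/w1c.png

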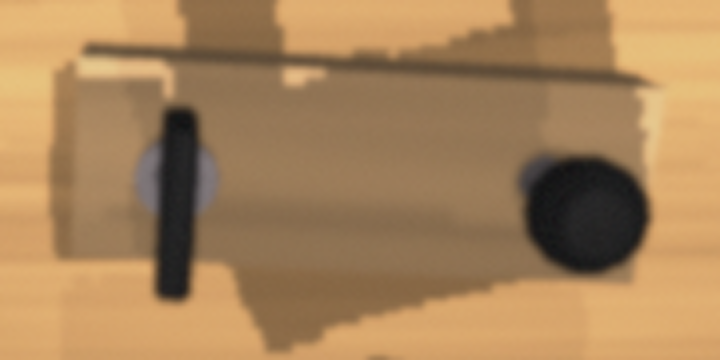

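Request:
arm_command(increments=[[[0.1, -0.1, 2], 2.2], [[0, 0, 4], 0], [[0, 0, 4], 0], [[0, 0, 3], 0], [[0, 0, 0], 0]])

```text
t: 2.5
ee_pos: [533.9, 160.8, 87.4]
orientation: [2.256, 2.182, -0.0]
ft_force: [-0.3, 0.0, 1.4]
width: 87.8
```

Run:
```python
from m import *
o=get_obs(); print(o['t'],o['ee_pos'],o['orientation'],o['ft_force'])
save('wrist','w2.png')
np.save('pics/w2_pose.npy',np.array([o['ee_pos'],o['orientation']]))
print(proj(cam('wrist',(o['ee_pos'],o['orientation'])),o['ee_pos']))
```

```text
2.5 [533.91913492 160.75379164  87.44240026] [ 2.25582250e+00  2.18228974e+00 -9.93457893e-05] [-0.30487134  0.00277267  1.39627775]
[262.4737079  242.04881102]
```

View pics/w2.png

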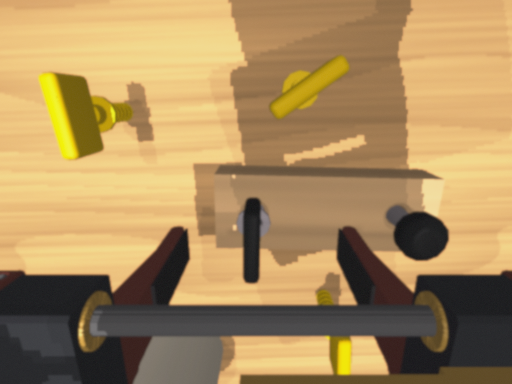

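The wing is now at column 252, between the fingers but left of the centre line at 262.5. The tool has drifted to y=160.8.

Run:
```python
from m import *
wing('w2',(190,290,240,264),(94,78,62))
wing('w2',(200,265,385,450),(64,))
print(np.degrees(2*np.arctan2(2.1823,2.2558)))
```

```text
w2 ((251.5, 240.0), (82.0, 15.0), 90.0) tcp proj [262.4737079  242.04881102]
94 [array([504.4, 151.7]), array([504.7, 159.8]), array([556.2, 158. ]), array([555.9, 149. ])] [529.1 154.7  94. ]
78 [array([509.8, 150.4]), array([510. , 159.4]), array([566.8, 157.4]), array([566.5, 147.5])] [537.  153.7  78. ]
62 [array([515.1, 149.2]), array([515.4, 159. ]), array([577.5, 156.8]), array([577.1, 146. ])] [544.9 152.8  62. ]
w2 ((420.0000305175781, 235.0), (49.497474670410156, 45.25482940673828), 45.0) tcp proj [262.4737079  242.04881102]
64 [array([541.9, 244. ]), array([519.7, 262.7]), array([545.6, 289.4]), array([569.6, 270.8])] [543.8 266.6  64. ]
88.10240650277221
```

Request:
arm_command(increments=[[[-0.7, 0.15, 0], 0], [[0, 0, 0.8], 0], [[0, 0, 0.8], 0], [[0, 0, 0], 0]])

```text
t: 2.95
ee_pos: [539.3, 155.8, 77.5]
orientation: [2.25, 2.181, 0.015]
ft_force: [-0.7, -0.4, -0.3]
width: 88.1
```

Request:
arm_command(increments=[[[-0.15, -0.35, 1.1], 0], [[0, 0, 0], 0], [[0, 0, 0], 0]])

```text
t: 3.25
ee_pos: [536.2, 154.3, 66.3]
orientation: [2.249, 2.18, 0.017]
ft_force: [-0.4, 0.2, -0.5]
width: 87.7
```

Request:
arm_command(increments=[[[0, 0, 0], 0], [[0, 0, 0], 0], [[0, 0, 0], 0], [[0, 0, 0], 0], [[0, 0, 0], 0], [[0, 0, 0], 0], [[0, 0, 0], 0], [[0, 0, 0], 0]], gripper=0)

```text
t: 4.05
ee_pos: [536.6, 154.4, 66.8]
orientation: [2.249, 2.18, 0.018]
ft_force: [0.1, 0.6, 0.8]
width: 27.4
```

Run:
```python
from m import *
o=get_obs(); print(o['t'],o['ee_pos'],o['orientation'],o['ft_force'],o['moment'],o['width'])
save('wrist','w3.png'); save('scene','s3.png')
```

```text
4.05 [536.60650448 154.3940225   66.78329554] [2.24928829 2.1801088  0.01777758] [0.09137183 0.55026421 0.78645209] [-0.02042622 -0.03256961  0.05173882] 27.367503232571533
```

View pics/w3.png

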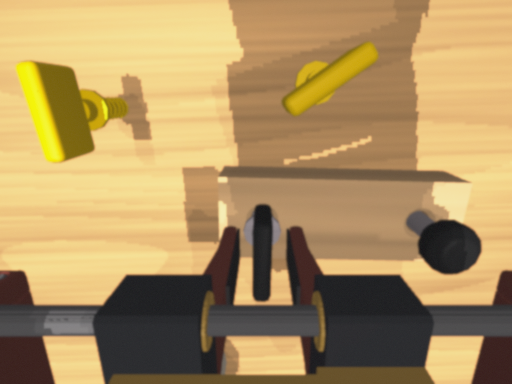

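The fingers are closing evenly on the wing at (262,250), and the opening is still 27 mm.

Request:
arm_command(increments=[[[0, 0, 0], 0], [[0, 0, 0], 0], [[0, 0, 0], 0], [[0, 0, 0], 0], [[0, 0, 0], 0]])

```text
t: 4.65
ee_pos: [536.7, 154.3, 66.8]
orientation: [2.249, 2.18, 0.018]
ft_force: [-0.6, 0.4, -0.4]
width: 10.1
```

Run:
```python
from m import *
o=get_obs(); print(o['t'],o['ee_pos'],o['orientation'],o['ft_force'],o['moment'],o['width'])
save('wrist','w4.png')
```

```text
4.65 [536.6922388  154.30700459  66.77955177] [2.24914761 2.18002087 0.01782477] [-0.58905899  0.42965339 -0.36539371] [-0.03415111 -0.0308972   0.01395202] 10.127433230025474
```

View pics/w4.png

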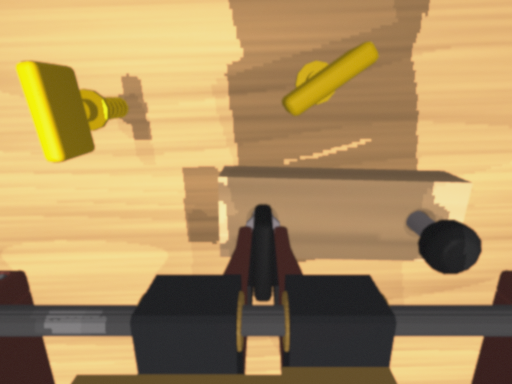

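Request:
arm_command(increments=[[[0, 0, -1], 0], [[0, 0, -3], 0], [[0, 0, -4], 0], [[0, 0, -4], 0], [[0, 0, -2], 0], [[0, 0, 0], 0]])

```text
t: 5.3
ee_pos: [534.0, 154.0, 213.4]
orientation: [2.25, 2.181, 0.016]
ft_force: [-0.9, 0.2, -1.1]
width: 9.6
```

Run:
```python
from m import *
o=get_obs(); print(o['t'],o['ee_pos'],o['orientation'],o['ft_force'],o['width'],o['qpos'])
print(Rr.from_rotvec(o['orientation']).as_matrix())
save('wrist','w5.png');save('scene','s5.png')
```

```text
5.3 [533.95236062 153.98661898 213.37693199] [2.24978308 2.1805509  0.01576419] [-0.93704032  0.2403584  -1.09029083] 9.58038489785565 [ 0.26073609  0.32783005  1.80102694 -0.00294253  0.99983194 -1.27723477]
[[ 3.12372698e-02  9.99426051e-01  1.31073456e-02]
 [ 9.99511094e-01 -3.12521873e-02  9.34775611e-04]
 [ 1.34387232e-03  1.30717375e-02 -9.99913658e-01]]
```

View pics/w5.png

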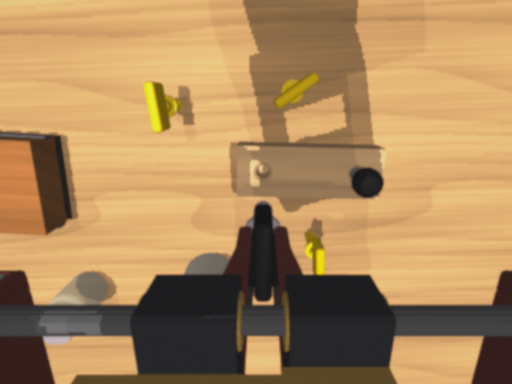

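View pics/s5.png

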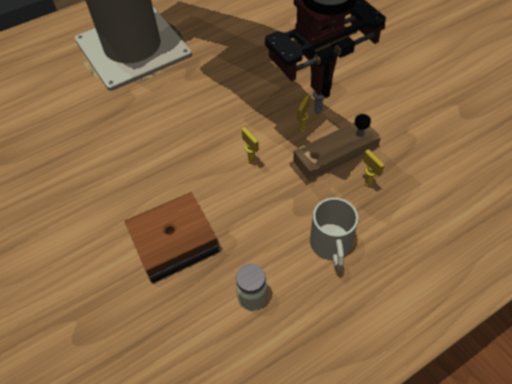

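The screw hangs between the pads, and the empty stand hole shows at about (263,170) in the wrist view. Seeing that hole lets me calibrate screw axis against TCP. Next I move over the block.

Request:
arm_command(increments=[[[-4, 0, 0], 0], [[-4, 0, 0], 0], [[-4, 0, 0], 0], [[-4, 0, 0], 0], [[-4, 0, 0], 0], [[-4, 0, 0], 0], [[-4, 0, 0], 0], [[-3, 0, 0], 0], [[0, 0, 0], 0], [[0, 0, 0], 0]])

```text
t: 6.4
ee_pos: [511.8, -165.2, 191.0]
orientation: [-2.239, -2.177, 0.018]
ft_force: [-0.1, 0.2, -1.0]
width: 9.4
```

Run:
```python
from m import *
o=get_obs(); print(o['t'],o['ee_pos'],o['orientation'],o['ft_force'],o['width'],o['qpos'])
save('wrist','w6.png')
np.save('pics/w6_pose.npy',np.array([o['ee_pos'],o['orientation']]))
np.save('pics/w5_pose.npy',np.array([[533.952,153.987,213.377],[2.24978308,2.1805509,0.01576419]]))
import cv2
a=cv2.imread('pics/w5.png');cv2.imwrite('pics/w5c.png',cv2.resize(a[145:195,225:300],None,fx=8,fy=8,interpolation=cv2.INTER_CUBIC))
a=cv2.imread('pics/w6.png');cv2.imwrite('pics/w6c.png',cv2.resize(a[120:210,200:330],None,fx=6,fy=6,interpolation=cv2.INTER_CUBIC))
```

```text
6.4 [ 511.7769885  -165.21813451  191.01089783] [-2.23923308 -2.17682029  0.0180596 ] [-0.14339558  0.17518463 -0.97383289] 9.374707224253974 [-0.3332676   0.34689308  1.83410545 -0.00236301  0.9824158  -1.87446653]
```

View pics/w6.png

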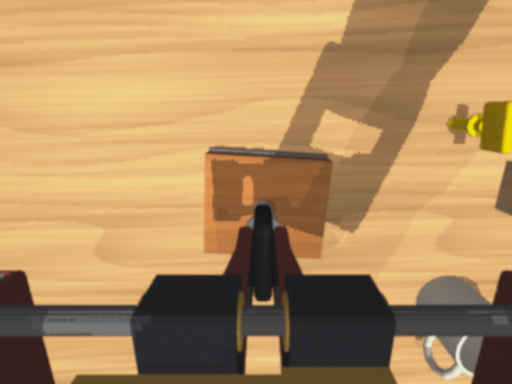

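View pics/w5c.png

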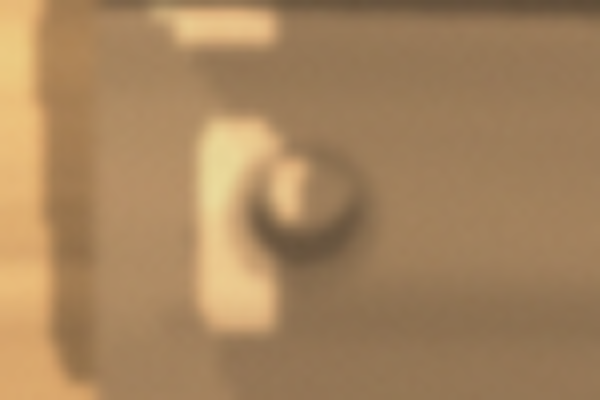

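View pics/w6c.png

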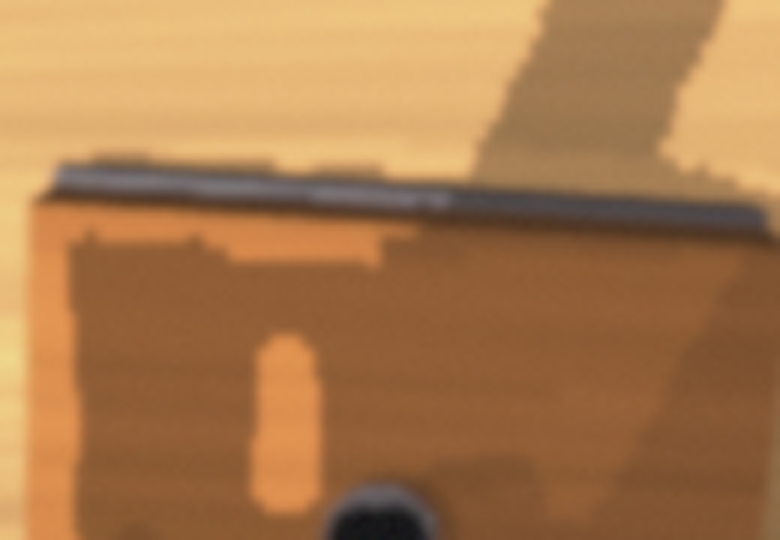

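The tool drifted to lower x and z, so the wing hides the pilot hole. I'll move +x and up, then look again.

Request:
arm_command(increments=[[[0.2, 2.7, -2.3], 0], [[0, 0, 0], 0], [[0, 0, 0], 0]])

```text
t: 6.75
ee_pos: [537.8, -159.8, 210.9]
orientation: [-2.23, -2.177, 0.023]
ft_force: [-0.7, 0.2, -1.8]
width: 10.0
```

Run:
```python
from m import *
o=get_obs(); print(o['t'],o['ee_pos'],o['orientation'],o['ft_force'],o['width'])
print(Rr.from_rotvec(o['orientation']).as_matrix().round(4))
save('wrist','w7.png')
np.save('pics/w7_pose.npy',np.array([o['ee_pos'],o['orientation']]))
a=cv2.imread('pics/w7.png');cv2.imwrite('pics/w7c.png',cv2.resize(a[120:220,190:340],None,fx=5,fy=5,interpolation=cv2.INTER_CUBIC))
```

```text
6.75 [ 537.81828116 -159.79254376  210.85188166] [-2.23040879 -2.17679003  0.02283373] [-0.70028865  0.15162652 -1.8208814 ] 10.040934204550416
[[ 0.0244  0.9993 -0.0279]
 [ 0.9997 -0.0242  0.0076]
 [ 0.0069 -0.0281 -0.9996]]
```

View pics/w7c.png

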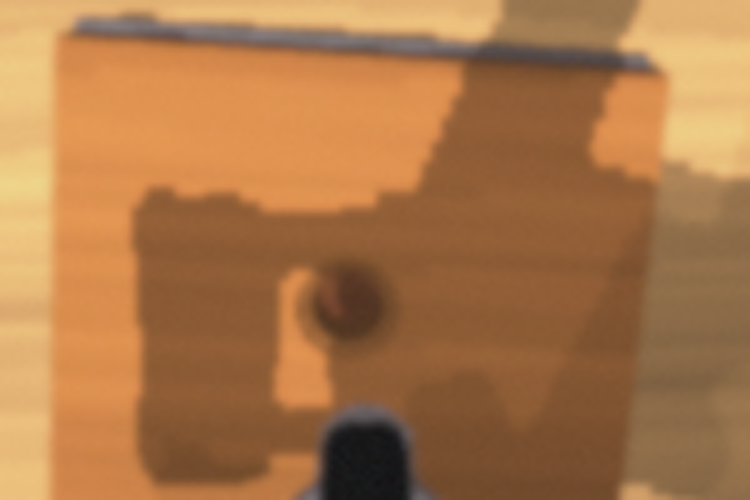

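```bash
cat > tip.py <<'E'
from m import *
W5=cam('wrist',np.load('pics/w5_pose.npy'));W7=cam('wrist',np.load('pics/w7_pose.npy'))
sh=onz(W5,(263.7,170.6),34); ph=onz(W7,(259.6,180.6),52)
Rp=Rr.from_rotvec([2.24914761,2.18002087,0.01782477]).as_matrix(); tp=np.array([536.69,154.31,66.78])
tip_t=Rp.T@(np.array([sh[0],sh[1],8])-tp); ax_t=Rp.T@[0,0,1.]
def st(o):
    R=Rr.from_rotvec(o['orientation']).as_matrix(); tip=o['ee_pos']+R@tip_t; ax=R@ax_t
    e=ph-tip; print('t',round(o['t'],2),'tip',tip.round(1),'hole',ph.round(1),'tool shift needed mm',(R.T@e).round(1),'world',e.round(1),'axis',ax.round(3),'phi',np.degrees(np.arctan2(R[1,0],R[0,0])).round(1),'F',o['ft_force'].round(1),'w',o['width'],'q6',o['qpos'][5].round(2))
    return tip
E
python3 - <<'E'
from tip import *
print(sh,ph,tip_t,ax_t); st(get_obs())
E
```

```text
[534.37551641 155.50347179  34.        ] [ 537.84657489 -161.97737141   52.        ] [ 1.01937954 -3.20700958 58.74134459] [ 0.00172357  0.01457374 -0.99989231]
t 6.8 tip [ 533.7 -158.4  152.6] hole [ 537.8 -162.    52. ] tool shift needed mm [ -4.1   7.  100.4] world [   4.2   -3.5 -100.6] axis [ 0.041 -0.006  0.999] phi 88.6 F [ 0.6  0.7 -0. ] w 9.846659481402053 q6 -1.86
```

Request:
arm_command(increments=[[[0, 0, 0], -7], [[0, 0, 0], -7], [[0, 0, 0], -7], [[0, 0, 0], -7], [[0, 0, 2], 0], [[0, 0, 2], 0], [[0, 0, 0], 0], [[0, 0, 0], 0]])

```text
t: 7.6
ee_pos: [531.5, -153.3, 166.5]
orientation: [-1.596, -2.666, 0.014]
ft_force: [0.2, 0.2, -1.2]
width: 10.1
```

Run:
```python
from tip import *
st(get_obs())
```

```text
t 7.6 tip [ 526.3 -153.6  107.9] hole [ 537.8 -162.2   52. ] tool shift needed mm [-14.4   7.5  55.4] world [ 11.5  -8.7 -55.9] axis [ 0.046 -0.001  0.999] phi 118.2 F [ 0.2  0.2 -1.2] w 10.073007257416236 q6 -2.36
```

Request:
arm_command(increments=[[[-0.7, 0.4, 0.5], 0], [[-0.7, 0.35, 1], 0], [[0, 0, 1], 0], [[0, 0, 0], 0], [[0, 0, 0], 0]])

```text
t: 8.1
ee_pos: [546.2, -162.8, 140.5]
orientation: [-1.597, -2.669, 0.013]
ft_force: [0.2, 0.1, -0.2]
width: 9.6
```

Run:
```python
from tip import *
st(get_obs())
```

```text
t 8.1 tip [ 541.1 -163.1   81.8] hole [ 537.8 -162.2   52. ] tool shift needed mm [ 1.7 -1.8 29.9] world [ -3.3   0.9 -29.8] axis [ 0.043 -0.     0.999] phi 118.2 F [ 0.2  0.1 -0.2] w 9.609172491994142 q6 -2.37
```

Request:
arm_command(increments=[[[0.17, -0.18, 1], 0], [[0, 0, 0.8], 0], [[0, 0, 0], 0]])

```text
t: 8.4
ee_pos: [542.7, -161.9, 121.3]
orientation: [-1.598, -2.668, 0.013]
ft_force: [-0.6, 0.6, -1.1]
width: 10.0
```

Run:
```python
from tip import *
o=get_obs();st(o)
save('scene','s8.png');save('wrist','w8.png');save('top','t8.png')
a=cv2.imread('pics/s8.png');cv2.imwrite('pics/s8c.png',cv2.resize(a[150:290,100:260],None,fx=5,fy=4.2,interpolation=cv2.INTER_CUBIC))
```

```text
t 8.4 tip [ 537.7 -162.2   62.7] hole [ 537.8 -162.2   52. ] tool shift needed mm [-0.3  0.4 10.6] world [  0.1  -0.  -10.7] axis [ 0.043 -0.     0.999] phi 118.2 F [-0.6  0.6 -1.1] w 10.034445894648375 q6 -2.37
```

View pics/s8c.png

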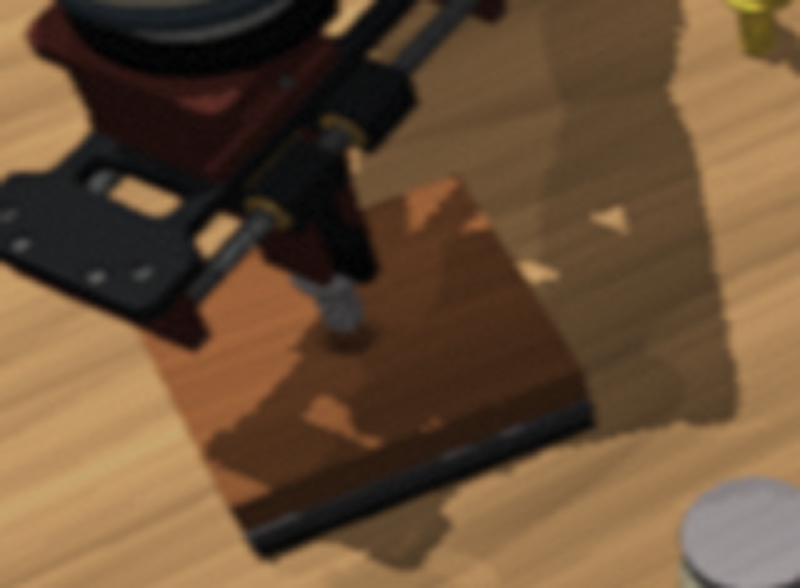

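View pics/w8.png

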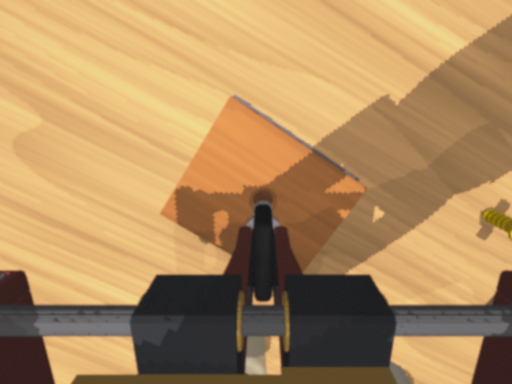

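Run:
```python
from tip import *
S=cam('scene')
for p in([537.7,-162.2,62.7],[537.7,-162.2,52],[537.7,-162.2,57],[539.9,-162.2,104.7-0],[528,-162,52],[545,-162,52]): print(p,proj(S,p).round(1))
a=cv2.imread('pics/s8.png');cv2.imwrite('pics/s8d.png',cv2.resize(a[205:245,145:195],None,fx=14,fy=14,interpolation=cv2.INTER_CUBIC))
```

```text
[537.7, -162.2, 62.7] [168.  225.3]
[537.7, -162.2, 52] [169.  228.4]
[537.7, -162.2, 57] [168.5 226.9]
[539.9, -162.2, 104.7] [164.1 213.5]
[528, -162, 52] [166.6 224.3]
[545, -162, 52] [171.1 231.4]
```

View pics/s8d.png

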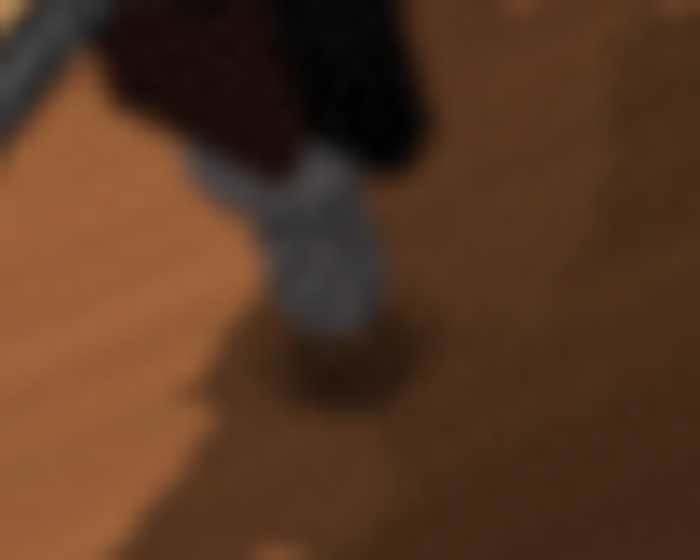

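The scene crop shows the tip directly above the hole, in line within about 1–2 mm. I'll go down gently.

Request:
arm_command(increments=[[[0, 0.05, 0.5], 0], [[0, 0, 0.4], 0], [[0, 0, 0.3], 0], [[0, 0, 0], 0]])

```text
t: 8.95
ee_pos: [544.3, -161.9, 110.2]
orientation: [-1.599, -2.671, 0.012]
ft_force: [-1.5, -0.0, -0.2]
width: 10.0
```

Run:
```python
from tip import *
st(get_obs())
```

```text
t 8.95 tip [ 539.4 -162.3   51.6] hole [ 537.8 -162.2   52. ] tool shift needed mm [ 0.8 -1.4 -0.4] world [-1.6  0.1  0.4] axis [0.04  0.001 0.999] phi 118.2 F [-1.5 -0.  -0.2] w 10.000285618553434 q6 -2.37
```

Request:
arm_command(increments=[[[0.08, -0.14, 0], 0], [[0, 0, 0.3], 0], [[0, 0, 0.3], 0], [[0, 0, 0], 0]])

```text
t: 9.35
ee_pos: [542.1, -161.8, 103.8]
orientation: [-1.599, -2.671, 0.012]
ft_force: [0.7, 0.3, -0.9]
width: 10.0
```

Run:
```python
from tip import *
st(get_obs())
```

```text
t 9.35 tip [ 537.2 -162.2   45.2] hole [ 537.8 -162.2   52. ] tool shift needed mm [-0.1  0.4 -6.8] world [0.6 0.  6.8] axis [0.04  0.001 0.999] phi 118.2 F [ 0.7  0.3 -0.9] w 9.95954892906954 q6 -2.37
```

The tip is 6.8 mm below the mouth with almost no force. I'll keep going slowly until I feel the bottom.

Request:
arm_command(increments=[[[0, 0, 0.25], 0], [[0, 0, 0.25], 0], [[0, 0, 0], 0]])

```text
t: 9.65
ee_pos: [542.1, -161.8, 98.3]
orientation: [-1.599, -2.671, 0.012]
ft_force: [-0.6, 0.1, -0.2]
width: 9.4
```

Run:
```python
from tip import *
st(get_obs())
```

```text
t 9.65 tip [ 537.2 -162.2   39.7] hole [ 537.8 -162.2   52. ] tool shift needed mm [ -0.    0.3 -12.3] world [ 0.6  0.  12.3] axis [0.04  0.001 0.999] phi 118.2 F [-0.6  0.1 -0.2] w 9.420759268661268 q6 -2.37
```

Request:
arm_command(increments=[[[0, 0, 0.2], 0], [[0, 0, 0], 0]])

```text
t: 9.85
ee_pos: [542.0, -161.8, 96.1]
orientation: [-1.599, -2.671, 0.012]
ft_force: [0.4, 0.2, -1.5]
width: 9.9
```

Request:
arm_command(increments=[[[0, 0, 0.15], 0], [[0, 0, 0], 0]])

```text
t: 10.05
ee_pos: [542.0, -161.8, 94.5]
orientation: [-1.599, -2.671, 0.012]
ft_force: [-0.3, -0.5, -1.0]
width: 9.8
```

Request:
arm_command(increments=[[[0, 0, 0.1], 0], [[0, 0, 0], 0]])

```text
t: 10.25
ee_pos: [542.0, -161.9, 93.6]
orientation: [-1.599, -2.671, 0.012]
ft_force: [-0.6, -0.7, -0.1]
width: 10.1
```

Request:
arm_command(increments=[[[0, 0, 0.1], 0], [[0, 0, 0], 0]])

```text
t: 10.45
ee_pos: [542.1, -161.9, 93.0]
orientation: [-1.599, -2.672, 0.012]
ft_force: [-1.0, 0.7, 0.9]
width: 9.7
```

Request:
arm_command(increments=[[[0, 0, 0.1], 0], [[0, 0, 0], 0]])

```text
t: 10.65
ee_pos: [542.1, -161.9, 92.4]
orientation: [-1.599, -2.672, 0.012]
ft_force: [-1.2, 0.3, 3.5]
width: 10.0
```

Request:
arm_command(increments=[[[0, 0, 0.1], 0], [[0, 0, 0], 0]])

```text
t: 10.85
ee_pos: [542.1, -161.9, 91.9]
orientation: [-1.599, -2.672, 0.012]
ft_force: [-1.7, 0.7, 4.7]
width: 9.7
```

Bottom contact came at TCP z ≈ 93.3, which puts the tip about 17.3 mm deep and the collar about 24.7 mm up. Next I build up the push.

Request:
arm_command(increments=[[[0, 0, 0.2], 0], [[0, 0, 0], 0]])

```text
t: 11.05
ee_pos: [542.2, -161.9, 90.9]
orientation: [-1.599, -2.672, 0.012]
ft_force: [-3.7, 0.1, 7.7]
width: 9.4
```

Request:
arm_command(increments=[[[0, 0, 0.2], 0]])

```text
t: 11.15
ee_pos: [542.2, -162.0, 89.7]
orientation: [-1.6, -2.672, 0.012]
ft_force: [-3.3, 0.7, 13.3]
width: 9.7
```

Request:
arm_command(increments=[[[0, 0, 0], 0]])

```text
t: 11.25
ee_pos: [542.2, -161.9, 90.3]
orientation: [-1.6, -2.672, 0.012]
ft_force: [-3.3, -0.1, 9.1]
width: 9.9
```

Request:
arm_command(increments=[[[0, 0, 0.11], 0], [[0, 0, 0.11], 0], [[0, 0, 0.11], 0]])

```text
t: 11.55
ee_pos: [542.2, -162.0, 89.6]
orientation: [-1.6, -2.672, 0.012]
ft_force: [-3.8, 0.7, 13.6]
width: 9.9
```

Request:
arm_command(increments=[[[0, 0, 0.11], 0], [[0, 0, 0.11], 0], [[0, 0, 0.11], 0], [[0, 0, 0.11], 0]])

```text
t: 11.95
ee_pos: [542.2, -161.9, 89.3]
orientation: [-1.6, -2.672, 0.012]
ft_force: [-4.7, 1.5, 13.8]
width: 9.8
```

Request:
arm_command(increments=[[[0, 0, 0.14], 0], [[0, 0, 0.15], 0], [[-0.04, 0, 0.16], 8], [[-0.04, 0, 0.16], 8]])

```text
t: 12.35
ee_pos: [542.4, -162.5, 88.0]
orientation: [-1.965, -2.418, 0.018]
ft_force: [-5.1, 1.1, 16.3]
width: 9.6
```

Run:
```python
from tip import *
st(get_obs())
```

```text
t 12.35 tip [ 537.5 -161.8   29.4] hole [ 537.8 -162.1   52. ] tool shift needed mm [ -0.1  -0.3 -22.6] world [ 0.3 -0.3 22.6] axis [ 0.041 -0.003  0.999] phi 101.8 F [-5.1  1.1 16.3] w 9.592837703557514 q6 -2.09
```

Request:
arm_command(increments=[[[-0.03, -0.04, 0.17], 8], [[-0.03, -0.03, 0.17], 8], [[-0.03, -0.03, 0.17], 8]])

```text
t: 12.65
ee_pos: [542.4, -163.3, 87.2]
orientation: [-2.446, -1.938, 0.024]
ft_force: [-4.5, 1.3, 17.4]
width: 10.0
```

Run:
```python
from tip import *
st(get_obs())
```

```text
t 12.65 tip [ 538.  -161.1   28.5] hole [ 537.8 -161.9   52. ] tool shift needed mm [ -0.8  -0.6 -23.4] world [-0.2 -0.8 23.5] axis [ 0.04  -0.009  0.999] phi 76.8 F [-4.5  1.3 17.4] w 9.97436790663005 q6 -1.65
```

Request:
arm_command(increments=[[[-0.03, -0.04, 0.17], 8], [[-0.03, -0.04, 0.17], 8], [[-0.03, -0.04, 0.17], 8], [[-0.03, -0.04, 0.17], 8]])

```text
t: 13.05
ee_pos: [541.7, -164.0, 86.2]
orientation: [-2.906, -1.158, 0.028]
ft_force: [-5.0, 0.0, 16.6]
width: 10.0
```

Run:
```python
from tip import *
st(get_obs())
```

```text
t 13.05 tip [ 539.  -160.3   27.6] hole [ 537.7 -161.6   52. ] tool shift needed mm [ -2.2  -0.4 -24.4] world [-1.3 -1.3 24.4] axis [ 0.033 -0.015  0.999] phi 43.5 F [-5.   0.  16.6] w 9.992255492749088 q6 -1.07
```

Request:
arm_command(increments=[[[-0.06, -0.03, 0.17], 8], [[-0.06, -0.03, 0.17], 8], [[-0.06, -0.02, 0.17], 8], [[-0.06, -0.02, 0.17], 8]])

```text
t: 13.45
ee_pos: [540.6, -164.8, 85.3]
orientation: [-3.123, -0.276, 0.028]
ft_force: [-3.7, 1.3, 16.4]
width: 9.8
```

Run:
```python
from tip import *
st(get_obs())
```

```text
t 13.45 tip [ 540.3 -160.6   26.5] hole [ 537.4 -161.5   52. ] tool shift needed mm [ -3.4   0.2 -25.4] world [-2.9 -0.9 25.5] axis [ 0.023 -0.019  1.   ] phi 10.1 F [-3.7  1.3 16.4] w 9.828721707019263 q6 -0.49
```

Request:
arm_command(increments=[[[-0.07, 0, 0.17], 8], [[-0.07, 0, 0.17], 8], [[-0.07, 0, 0.17], 8], [[-0.05, 0, 0.15], 6]])

```text
t: 13.85
ee_pos: [539.4, -164.9, 84.3]
orientation: [-3.087, 0.578, 0.024]
ft_force: [-4.5, 1.4, 15.5]
width: 9.7
```

Run:
```python
from tip import *
st(get_obs())
```

```text
t 13.85 tip [ 541.2 -161.6   25.6] hole [ 537.2 -161.6   52. ] tool shift needed mm [ -4.2   1.5 -26.4] world [-4.1 -0.  26.4] axis [ 0.011 -0.018  1.   ] phi -21.2 F [-4.5  1.4 15.5] w 9.676348054876538 q6 0.05
```

By angle the sink is 4.65 mm and by height 4.9 mm, so the collar is about 20 mm up. I'll relax the push and check before letting go.

Request:
arm_command(increments=[[[-0.02, 0, -0.05], 0], [[0, 0, -0.05], 0], [[0, 0, -0.05], 0], [[0, 0, -0.02], 0], [[0, 0, 0], 0]])

```text
t: 14.35
ee_pos: [539.2, -164.6, 88.2]
orientation: [-3.085, 0.584, 0.023]
ft_force: [-1.8, 0.9, 3.9]
width: 10.1
```

Run:
```python
from tip import *
st(get_obs())
```

```text
t 14.35 tip [ 541.  -161.2   29.5] hole [ 537.2 -161.6   52. ] tool shift needed mm [ -3.8   1.8 -22.5] world [-3.9 -0.4 22.5] axis [ 0.011 -0.018  1.   ] phi -21.4 F [-1.8  0.9  3.9] w 10.050057556083425 q6 0.06
```

Request:
arm_command(increments=[[[-0.02, 0, -0.03], 0], [[0, 0, -0.02], 0], [[0, 0, 0], 0], [[0, 0, 0], 0]])

```text
t: 14.75
ee_pos: [539.2, -164.6, 88.4]
orientation: [-3.085, 0.584, 0.023]
ft_force: [-1.7, 0.7, 3.3]
width: 9.7
```

Run:
```python
from tip import *
st(get_obs())
save('scene','s9.png');save('wrist','w9.png')
a=cv2.imread('pics/s9.png');cv2.imwrite('pics/s9c.png',cv2.resize(a[150:290,100:260],None,fx=5,fy=4.2,interpolation=cv2.INTER_CUBIC))
```

```text
t 14.75 tip [ 541.1 -161.2   29.6] hole [ 537.2 -161.6   52. ] tool shift needed mm [ -3.8   1.8 -22.3] world [-3.9 -0.4 22.4] axis [ 0.011 -0.018  1.   ] phi -21.4 F [-1.7  0.7  3.3] w 9.744697867703424 q6 0.06
```

View pics/s9c.png

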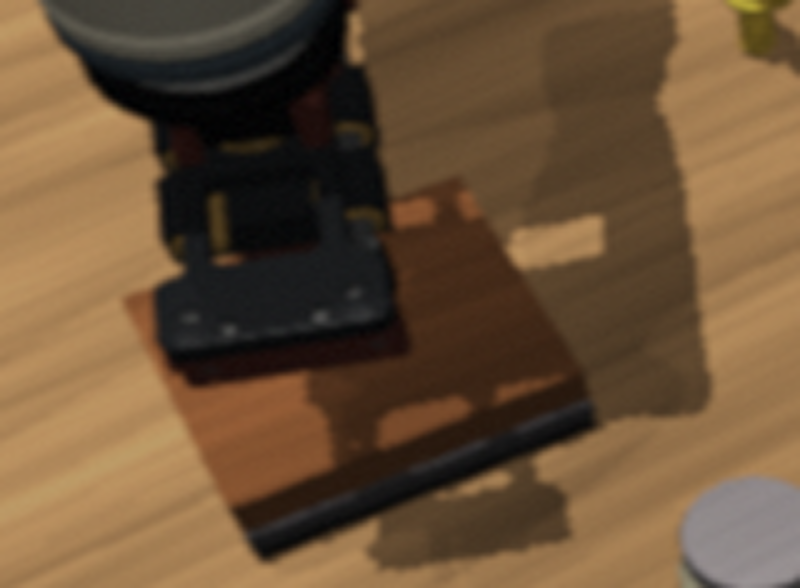

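The gripper hides the screw here. I'll let go, rise straight up and measure.

Request:
arm_command(increments=[[[0, 0, 0], 0], [[0, 0, 0], 0], [[0, 0, 0], 0], [[0, 0, 0], 0], [[0, 0, 0], 0], [[0, 0, 0], 0]], gripper=0.6)

```text
t: 15.45
ee_pos: [539.9, -164.9, 87.8]
orientation: [-3.086, 0.584, 0.021]
ft_force: [0.9, 0.7, 0.1]
width: 51.8
```

Request:
arm_command(increments=[[[0, 0, -1], 0], [[0, 0, -2], 0], [[0, 0, -3], 0], [[0, 0, -4], 0], [[0, 0, -3], 0], [[0, 0, 0], 0], [[0, 0, 0], 0]])

```text
t: 16.15
ee_pos: [541.2, -165.2, 225.6]
orientation: [-3.086, 0.584, 0.021]
ft_force: [0.2, 0.8, -0.6]
width: 53.0
```

Run:
```python
from m import *
o=get_obs(); print(o['t'],o['ee_pos'],o['orientation'],o['ft_force'],o['width'])
save('scene','s10.png');save('wrist','w10.png');save('top','t10.png')
np.save('pics/w10_pose.npy',np.array([o['ee_pos'],o['orientation']]))
for f in 's10','t10':
  a=cv2.imread(f'pics/{f}.png'); a=a[180:270,110:230] if f[0]=='s' else a[160:250,300:410]
  cv2.imwrite(f'pics/{f}c.png',cv2.resize(a,None,fx=6,fy=6,interpolation=cv2.INTER_CUBIC))
```

```text
16.15 [ 541.20293959 -165.19954282  225.56129696] [-3.08561879  0.58383837  0.02080068] [ 0.17708346  0.8285196  -0.62969139] 52.96547045925813
```

View pics/s10c.png

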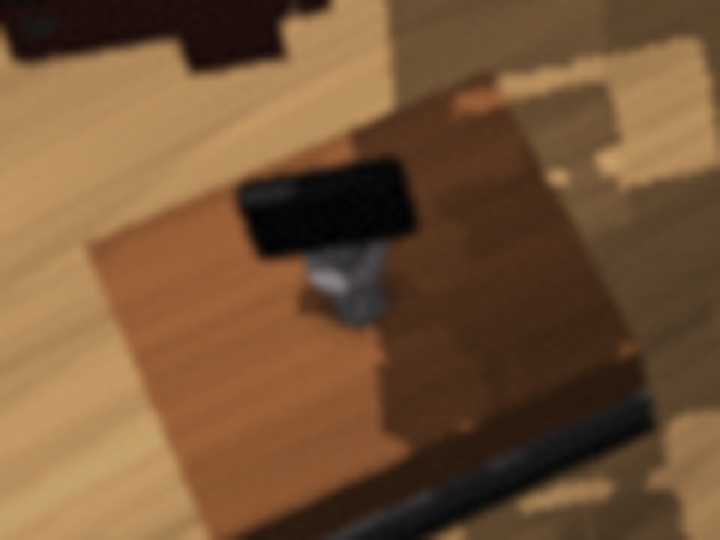

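View pics/t10c.png

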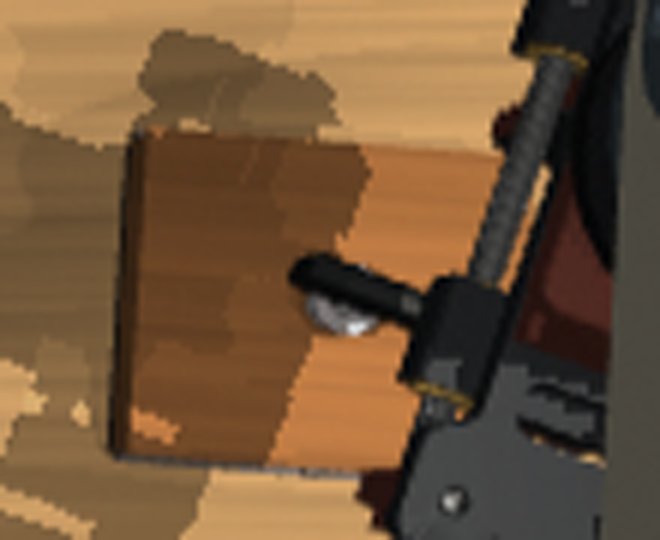

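View pics/w10.png

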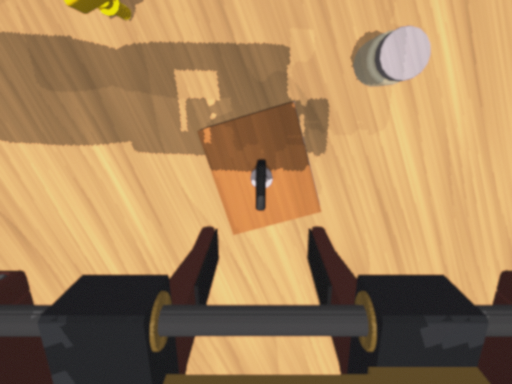

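The screw stands upright in the hole. To confirm its height I'll touch the wing's top lightly with closed fingertips. I expect contact at z ≈ 116 for a 20 mm collar height.

Request:
arm_command(increments=[[[0, 0, 0], 0], [[0, 0, 0], 0], [[0, 0, 0], 0], [[0, 0, 0], 0], [[0, 0, 0], 0], [[0, 0, 0], 0], [[0, 0, 3], 0], [[0, 0, 3], 0], [[0, 0, 2], 0], [[0, 0, 0], 0], [[0, 0, 0], 0]], gripper=0)

```text
t: 17.4
ee_pos: [538.5, -164.4, 139.1]
orientation: [-3.085, 0.584, 0.031]
ft_force: [-0.7, -0.4, 0.3]
width: 0.6
```

Request:
arm_command(increments=[[[0, 0, 0.6], 0], [[0, 0, 0.6], 0], [[0, 0, 0.4], 0], [[0, 0, 0], 0]])

```text
t: 17.8
ee_pos: [540.2, -164.9, 125.1]
orientation: [-3.085, 0.584, 0.022]
ft_force: [0.0, -0.3, -0.5]
width: 0.4
```

Request:
arm_command(increments=[[[0, 0, 0.2], 0], [[0, 0, 0], 0]])

```text
t: 18.0
ee_pos: [540.5, -165.0, 123.4]
orientation: [-3.086, 0.584, 0.021]
ft_force: [-0.3, -0.3, 0.4]
width: -0.0
```

Request:
arm_command(increments=[[[0, 0, 0.1], 0], [[0, 0, 0], 0]])

```text
t: 18.2
ee_pos: [540.6, -165.1, 122.6]
orientation: [-3.086, 0.584, 0.021]
ft_force: [-0.3, -0.2, 0.6]
width: 0.2
```

Request:
arm_command(increments=[[[0, 0, 0.25], 0], [[0, 0, 0], 0]])

```text
t: 18.4
ee_pos: [540.7, -165.1, 120.1]
orientation: [-3.086, 0.584, 0.02]
ft_force: [-0.4, -0.6, -0.2]
width: 0.5
```

Request:
arm_command(increments=[[[0, 0, 0.15], 0], [[0, 0, 0], 0]])

```text
t: 18.6
ee_pos: [540.7, -165.1, 118.4]
orientation: [-3.086, 0.584, 0.02]
ft_force: [0.3, 1.0, -0.4]
width: 1.1
```

Request:
arm_command(increments=[[[0, 0, 0.1], 0], [[0, 0, 0], 0]])

```text
t: 18.8
ee_pos: [540.7, -165.1, 117.2]
orientation: [-3.086, 0.584, 0.02]
ft_force: [0.5, -0.8, 0.0]
width: 0.7
```

Request:
arm_command(increments=[[[0, 0, 0.1], 0], [[0, 0, 0], 0]])

```text
t: 19.0
ee_pos: [540.9, -165.2, 116.3]
orientation: [-3.086, 0.584, 0.019]
ft_force: [-0.3, -0.2, 1.5]
width: -0.2
```

Request:
arm_command(increments=[[[0, 0, 0.1], 0], [[0, 0, 0], 0]])

```text
t: 19.2
ee_pos: [541.5, -165.4, 115.9]
orientation: [-3.086, 0.584, 0.017]
ft_force: [-0.1, 0.1, 3.2]
width: 0.4
```

Request:
arm_command(increments=[[[0, 0, 0.1], 0], [[0, 0, 0], 0]])

```text
t: 19.4
ee_pos: [542.2, -165.6, 115.4]
orientation: [-3.086, 0.584, 0.015]
ft_force: [-0.4, 0.1, 3.0]
width: 0.2
```

Contact came at z ≈ 116.6, so the collar is about 20.6 mm up, within tolerance. Now I move clear and take a final look.

Request:
arm_command(increments=[[[0, 0, -0.3], 0], [[0, 0, -1], 0], [[0, 0, -3], 0], [[0, 0, -4], 0], [[0, 0, -4], 0], [[0, 0, 0], 0], [[0, 0, 0], 0], [[0, 0, 0], 0]])

```text
t: 20.2
ee_pos: [541.0, -165.1, 243.4]
orientation: [-3.085, 0.584, 0.024]
ft_force: [0.3, 0.5, -0.6]
width: 0.8
```

Run:
```python
from m import *
o=get_obs(); print(o['t'],o['ee_pos'],o['ft_force'],np.abs(o['qvel']).max())
save('scene','s11.png');save('wrist','w11.png')
```

```text
20.2 [ 540.95640864 -165.05617151  243.4431537 ] [ 0.34065549  0.46937343 -0.61289455] 0.015510410536038476
```

View pics/s11.png

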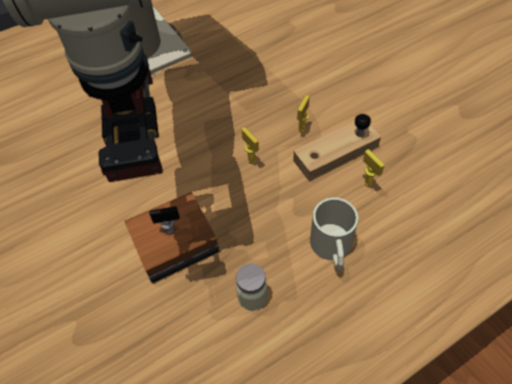

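The screw stands upright in the block at about (166,220). The pin (363,122), jar (252,285) and mug (335,230) have not moved, and the gripper is clear. Handing in.

```bash
python3 -c "
from workcell import *
print(close_job())"
```

```text
the job is handed in; nothing more can be done
None
```

The wing screw is started in the mounting block, standing upright and released with its collar about 20 mm above the top. I handed the job in after about 20 s of the 61 s allowed.

**What I did:** I lifted the screw out of the stand and lowered it into the pilot hole. The bottom came about 17 mm below the mouth. I then turned it about 140° clockwise under a 16–18 N push, with about 5 N of side load. I relaxed the push, let go, and touched the wing's top lightly to check the height.

**Last checks:**
- **Collar height:** The touch on the wing's top gave about 20.6 mm. The turned angle gave about 20.1 mm, and the push heights and forces gave 19.9–20.8 mm. All are within 17.5–22.5 mm.
- **Scene:** The last picture shows the screw upright, the pin, jar and mug not visibly moved, and the gripper clear.

**Disagreements:**
- **Wing direction:** The wing stood across the stand, not along its length as the task text said. I went by the pictures.
- **Tip position:** My estimate of the tip from the wrist camera drifted to about 4 mm off the hole during the turn. I put this down to an error in where I placed the screw's axis in the grip. The shank was in the hole throughout, with only small side forces, but I did not measure the tip's final position separately.

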